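# Set the sander's speed selector to the fourth click and start it

## Robot

A 6-joint arm with a two-finger parallel gripper is mounted at the origin on the work surface. World frame = base frame: x ahead of the robot, y to its left, z up, the work surface at z = 0. Lengths are in mm, angles in rad, forces in N, time in s.
With the tool pointing down it reaches from about 350 to 975 mm from the base axis. Payload 7.1 kg.
Tool frame: the origin (TCP) lies on the mounting face of the last link; the fingertips stand 182 mm ahead of it and the grasp point (between the pads) lies 163 mm ahead of it (ctrl.tcp_to_tips is the distance from the TCP to the fingertips, in mm); z points along the fingers, y is the direction in which the jaws open and shut (so a half turn about z gives the same grasp; the last joint's range is limited). The gripper opens to 88 mm and grips with 3 to 60 N. Pads are 20 mm wide; open, the fingers measure 115 mm over their backs; the gripper's body (75 mm by 178 mm) begins 61 mm behind the grasp point.
Start: joints at [-1.165, 0.423, 1.63, -0, 1.089, -0.019], TCP at [257.602, -569.427, 404.675] pointing down, gripper open.
Joint ranges: [-3, 3], [-0.9, 2.11], [0.09, 2.58], [-1.31, 4.45], [0.11, 2.69], [-2.54, 2.54]. Speed limits (rad/s): [2.39, 2.39, 3.01, 3.14, 3.14, 3.14].

## Interface

Orientations are given as a rotation vector (axis times angle).
In Python, from workcell import ctrl gives the robot as it stands. The module is installed in compiled form; this text tells all that it offers.
- The arm moves only by the tool send_rows, never from a script. Its argument "commands" is a list of rows, each an object with "translation": the shift along the world's x, y, z normalised to -1 to 1, where 1 is 0.1 m, a list of three; "twist": the turn, a rotation vector about the world's x, y, z normalised to -1 to 1, where 1 is 0.5 rad, a list of three. A call has exactly 10 rows; each row is the pose to reach, as a shift and turn from the pose commanded when the call began; what a row does not reach only later rows make up. A row lasts 1/10 s, in which the tool goes at most 50 mm and 8.59 degrees, less where a joint would pass 70% of its speed; a pose out of reach is approached as far as the arm can. A call with a number of a shift or a turn outside -1 to 1 is refused whole. A call with a gripper value outside its range is refused whole. "grip" is the closure, from -1 (fully open) to 1 (shut), set as the call begins (left out, the last holds). The fingers move at their own pace and stop on an object; the grip force is fixed at half the most. Time passes only in rows, so rows that repeat a pose let the fingers close, or fill a call up. It gives the time, the measured TCP pose, the force and the opening at its end, in the units of the state.
- ctrl.get_obs(): the state, without advancing time (a new reading comes with each control period).
- ctrl.get_image(name): name is "scene" or "top" or "wrist"; returns a dict with "img" (480x640x3 uint8, red, green, blue), "intrinsics" (3x3 intrinsics, pixels), "cam_to_world" (4x4, takes a point from camera to world coordinates). Camera axes: x right, y down, z forward; pixel columns grow to the right and rows downward; lengths in mm; the calibration is good to about 2 mm. A picture is of the moment at which its call begins. There is no depth.
- ctrl.close_job(): hands the job in, once; it reports no verdict.
The state is a dict: "t": time; "qpos": joint angles; "qvel": joint speeds; "joint_torque": joint torques, N m; "ee_pos": TCP position; "orientation": TCP orientation; "ft_force": force on the tool from outside, world axes, zero at the start; "moment": the same for the moment, N m; "width": finger opening in mm.
Only numpy, scipy, OpenCV 4.12 (cv2) and the standard library are available. Lean on these libraries where they do the work, as an engineer would, in place of code of your own. Each camera call takes 0.05 s, during which the arm holds its last target. There are 200 camera calls.

## Task

Get the model-shop disc sander going at speed four: with a fingertip, push the pointer lever of the speed selector round from one side until it rests in the fourth click clockwise from its off stop (off counts as zero; it may already stand a click or two along), and take the finger away. Only then press the start button fully down and let it come back up. Pick nothing up, never take the lever between the fingers, and leave the things lying about on the bench where they are.

Things in the scene. Friction and masses are not known exactly. Their poses are not given: they have to be found in the camera images.
- speed_box: grey controller with aluminium top, 170 (x) x 150 (y) x 55 mm tall, fixed. Origin: centre of its underside, z up; its -x side faces the robot, give or take its yaw. The selector's vertical axis passes through the origin. On the panel, 66 mm from the axis, seven flat marks 30 degrees apart: a short bar at +y for off, then six round studs clockwise (from above), over +x, to -y.
- selector_axis (a point): point on the selector's turning axis at the level of the panel (55 mm above the bench). It turns with the selector: its x axis points along the lever towards the tip, z up.
- selector_tip (a point): top of the lever's outer end, 58 mm out from the axis, 25 mm above the panel. The selector is a black hub, 36 mm across and 27 mm high, with one straight lever 10 mm wide that reaches 58 mm from the axis; its underside is 3 mm and its top 25 mm above the panel.
- selector (a joint): angle of the selector, rad: 0 at the off stop, lever pointing to the box's +y; grows clockwise seen from above; one click is pi/6 (30 degrees), so the fourth is 2.094; upper stop at pi. Sprung detents: it rests only at whole clicks; leaving one takes about 3 N at 44 mm from the axis, and past half-way it snaps on to the next and stays. Starts at off, first or second click.
- start_station: grey push-button station 110 (x) x 90 (y) x 50 mm tall, fixed to the bench; origin at the centre of its underside.
- start_top (a point): centre of the top face of the steel start button, 68 mm above the bench when up; button 34 mm across, in a black collar 50 mm across whose top is 62 mm above the bench. It is pressed straight down.
- start (a joint): travel of the start button, m: 0 up, 0.006 fully down; sprung, 5 N at the bottom, comes back up when let go.
- glue: white glue bottle, 48 mm across, 125 mm tall. Bystander: leave it alone. Origin at the centre of its underside.
- tape: roll of paper tape lying flat, 68 mm across, 25 mm tall. Bystander: leave it alone. Origin at the centre of its underside.
- eraser: white eraser 50 x 24 x 14 mm. Bystander: leave it alone. Origin at the centre of its underside.
- offcut: basswood offcut 90 x 40 x 25 mm. Bystander: leave it alone. Origin at the centre of its underside.
- pin_jar: small clear jar, 52 mm across, 60 mm tall. Bystander: leave it alone. Origin at the centre of its underside.
- mug: white mug, 80 mm across, 90 mm tall, handle at its +y. Bystander: leave it alone. Origin at the centre of its underside.
- scale_rule: metal scale rule 300 x 25 x 12 mm, long along its x. Bystander: leave it alone. Origin at the centre of its underside.
There are look-alikes about, which are no part of the job. Leave any orange or red look-alike of the speed_box alone.

How it is judged:
By the outcome, as a careful person would: the job done as asked, in the order asked, and still so for the second after the job is handed in, with the robot touching nothing.
It also fails if it takes over 61 s, if anything falls off the work surface, if the arm or the gripper's body presses on something with over 40 N, if the wrist force passes 120 N, or if a joint passes its speed limit or range.

## Working session

There is one attempt and no reset: what is moved stays moved. The work goes in short steps, Python scripts to look and compute and a tool call to move; the robot and the scene stay as the last step left them, time stands still between calls to the robot, and variables do not carry over. Pictures are saved under pics/ and viewed, about 8 in all and at most 12, crops included, and the job is handed in when it is done.

Besides the shell and the picture viewer there is one more tool, called after "Emit:" by a JSON object that holds its "api" and its "payload". send_rows: Moves the arm, as the interface text tells. Its arguments: {"type":"object","properties":{"commands":{"type":"array","items":{"type":"object","properties":{"translation":{"type":"array","items":{"type":"number"}},"twist":{"type":"array","items":{"type":"number"}}}}},"grip":{"type":"number"}},"required":["commands"]}

```bash
mkdir -p pics; cat > h.py <<'E'
import numpy as np, cv2
from workcell import ctrl
def grab(n,f):
    d=ctrl.get_image(n); cv2.imwrite(f'pics/{f}.png',d['img'][:,:,::-1]); np.savez(f'pics/{f}.npz',**d); return d
def load(f): return np.load(f'pics/{f}.npz')
def ray(d,uv,z):
    T=np.array(d['cam_to_world']); r=T[:3,:3]@np.linalg.solve(d['intrinsics'],[uv[0],uv[1],1]); o=T[:3,3]
    return o+r*(z-o[2])/r[2]
def proj(d,p):
    T=np.linalg.inv(d['cam_to_world']); c=T[:3,:3]@np.array(p,float)+T[:3,3]; q=d['intrinsics']@c; return q[:2]/q[2]
E
python3 - <<'E'
from h import *
for n in('top','scene'):
    d=grab(n,n+'0'); print(d['cam_to_world'].round(2),d['intrinsics'])
print(ctrl.get_obs())
E
```

```text
[[ 2.00000e-02 -1.00000e+00  5.00000e-02  4.07190e+02]
 [-1.00000e+00 -2.00000e-02  0.00000e+00 -7.05000e+00]
 [-0.00000e+00 -5.00000e-02 -1.00000e+00  1.27744e+03]
 [ 0.00000e+00  0.00000e+00  0.00000e+00  1.00000e+00]] [[539.97613726   0.         321.69159804]
 [  0.         539.97613726 242.03066471]
 [  0.           0.           1.        ]]
[[ 1.30000e-01  6.90000e-01 -7.10000e-01  1.36324e+03]
 [ 9.90000e-01 -1.00000e-01  8.00000e-02 -1.09670e+02]
 [-1.00000e-02 -7.10000e-01 -7.00000e-01  9.89500e+02]
 [ 0.00000e+00  0.00000e+00  0.00000e+00  1.00000e+00]] [[495.96244507   0.         325.22622507]
 [  0.         495.96244507 243.95799068]
 [  0.           0.           1.        ]]
{'t': 0.1, 'qpos': array([-1.16497670e+00,  4.23799474e-01,  1.63059773e+00,  7.34680159e-06,
        1.08859148e+00, -1.90369725e-02]), 'qvel': array([-0.00133501, -0.0002197 , -0.00162439, -0.00020747,  0.00168758,
       -0.00127612]), 'joint_torque': array([ 6.99044012e-04, -5.45612741e+01, -2.74327040e+01,  6.45319582e-02,
        1.89558225e-02, -2.64345022e-05]), 'ee_pos': array([ 257.52583507, -569.21099204,  403.96358795]), 'orientation': array([-3.06963607e+00, -6.62060939e-01,  4.11235463e-04]), 'ft_force': array([-0.23100182, -0.37370462, -0.30139062]), 'moment': array([ 0.01084017, -0.02891125, -0.02171459]), 'width': 87.96735991847912}
```

View pics/top0.png

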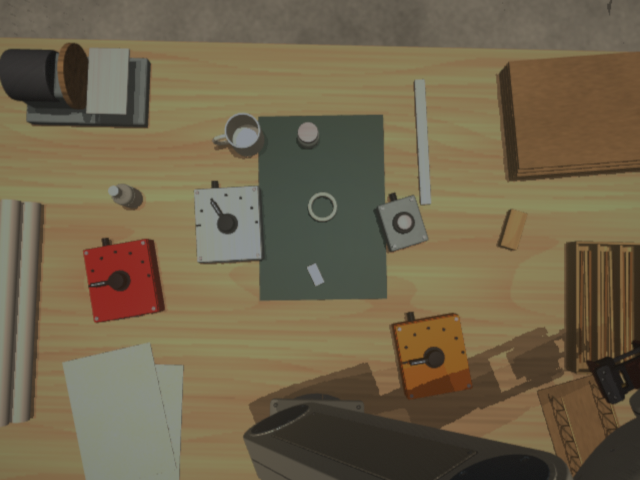

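View pics/scene0.png

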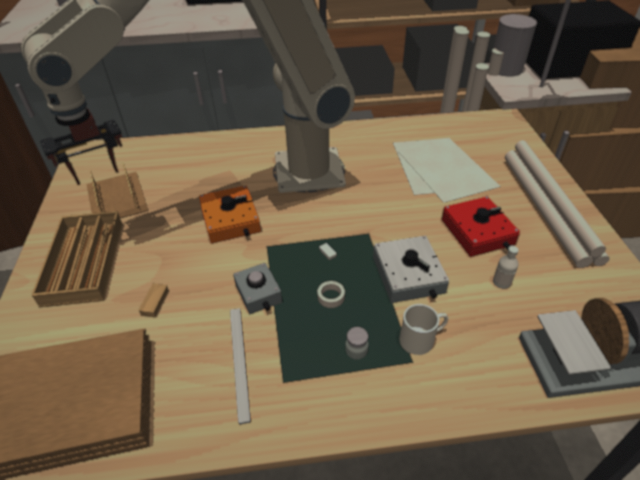

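Top view: the candidates for speed_box are the grey/aluminium one at (228,224), red at (122,281) and orange at (433,357). By the description it is the grey one. The start station is at (403,222), with steel button on a black collar. The lever seems to be near the second click. I'll check with one crop and measure.

```bash
python3 - <<'E'
from h import *
d=load('top0'); im=d['img'][:,:,::-1].copy()
a=cv2.resize(im[175:275,180:280],None,fx=5,fy=5,interpolation=cv2.INTER_CUBIC)
b=cv2.resize(im[185:255,370:440],None,fx=4,fy=4,interpolation=cv2.INTER_CUBIC)
b=cv2.copyMakeBorder(b,0,500-280,0,0,cv2.BORDER_CONSTANT)
cv2.imwrite('pics/crop.png',np.hstack([a,b]))
g=cv2.cvtColor(im,cv2.COLOR_BGR2GRAY)
# aluminium panel
hsv=cv2.cvtColor(im,cv2.COLOR_BGR2HSV)
for nm,(x0,y0,x1,y1),z in(('box',(185,175,270,275),55),('station',(370,188,440,256),50)):
    m=np.zeros_like(g); m[y0:y1,x0:x1]=((hsv[...,1]<50)&(g>(140 if nm=='box' else 85)))[y0:y1,x0:x1]*255
    c=max(cv2.findContours(m,0,2)[0],key=cv2.contourArea); h=cv2.convexHull(c)
    P=np.array([ray(d,p[0],z)[:2] for p in h],np.float32); r=cv2.minAreaRect(P); print(nm,r,cv2.boundingRect(c))
# dark blobs on box
m=np.zeros_like(g); m[192:258,200:258]=(g<110)[192:258,200:258]*255
n,l,s,c=cv2.connectedComponentsWithStats(m)
for i in range(1,n):
    if s[i,4]>2: print('blob',c[i].round(1),s[i,4],ray(d,c[i],55)[:2].round(1),ray(d,c[i],80)[:2].round(1))
E
```

```text
box ((509.3482971191406, 213.95184326171875), (160.65103149414062, 140.0989227294922), 4.968478202819824) (195, 187, 65, 73)
station ((521.7236938476562, -185.35842895507812), (108.17296600341797, 87.01070404052734), 18.460329055786133) (378, 195, 50, 56)
blob [225.4 194.8] 8 [574.6 220.1] [571.2 215.5]
blob [240.  197.3] 7 [569.6 186.6] [566.2 182.7]
blob [224.4 219.6] 461 [517.7 220.5] [515.4 215.8]
blob [251.  207.3] 7 [547.3 160.8] [544.4 157.4]
blob [201.  210.3] 7 [537.7 274.4] [535.  268.7]
blob [256.  221.5] 6 [515.1 148.5] [512.9 145.3]
```

View pics/crop.png

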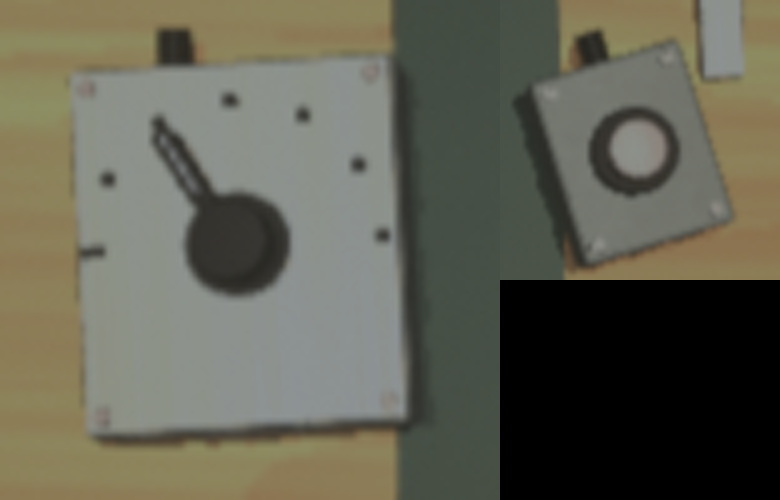

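Crop: aluminium panel with bar at (90,252)/5 on the left and studs 1, 3, 4, 5, 6 visible. The lever covers stud 2, so it stands at the second click. Right: station with steel button at crop (638,148). Next: fit the axis and yaw from the studs.

```bash
python3 - <<'E'
from h import *
from scipy.optimize import least_squares
d=load('top0')
k=[1,3,4,5,6,0]; P=np.array([[537.7,274.4],[574.6,220.1],[569.6,186.6],[547.3,160.8],[515.1,148.5],ray(d,(180+91/5,175+252/5),55)[:2]])
def mod(p): a=p[2]+np.pi/2-np.array(k)*np.pi/6; return p[:2]+p[3]*np.c_[np.cos(a),np.sin(a)]
r=least_squares(lambda p:((mod(p)-P)[:5]).ravel(),[509,214,.06,66]); print(r.x,np.degrees(r.x[2]),(mod(r.x)-P).round(1))
ax=r.x[:2]
for u in [(180+157/5,175+122/5)]:
    t=ray(d,u,80)[:2]-ax; print('tip',np.hypot(*t),np.degrees(np.arctan2(t[1],t[0])))
# scene check: project axis onto hub top in scene & button
im=d['img'].astype(int)
g=cv2.cvtColor(d['img'],cv2.COLOR_RGB2GRAY)
m=np.zeros_like(g); m[205:240,388:420]=(g<75)[205:240,388:420]*255
c=max(cv2.findContours(m,0,2)[0],key=cv2.contourArea); (x,y),rr=cv2.minEnclosingCircle(c); print('collar px',x,y,rr,ray(d,(x,y),62))
m[:]=0; m[205:240,388:420]=(g>140)[205:240,388:420]*255
c=max(cv2.findContours(m,0,2)[0],key=cv2.contourArea); (x,y),rr=cv2.minEnclosingCircle(c); p=ray(d,(x,y),68);print('button px',x,y,rr,p,'diam',2*rr*1210/540)
s=load('scene0'); print(proj(s,[*ax,82]),proj(s,p))
E
```

```text
[5.09487572e+02 2.14536546e+02 8.62683493e-02 6.59590991e+01] 4.942812322261479 [[-0.3 -0.1]
 [ 0.6  0.1]
 [-0.4  0. ]
 [-0.  -0.3]
 [ 0.1  0.3]
 [ 0.7  0.7]]
tip 59.66972222775934 32.2048331744332
collar px 403.0847473144531 222.46609497070312 11.190469741821289 [ 520.30051486 -184.54884842   62.        ]
button px 403.77777099609375 222.05555725097656 4.12956428527832 [ 520.70477673 -185.21318454   68.        ] diam 18.5065658710621
[412.00446762 253.15448398] [255.82569963 276.11100959]
```

Fit: axis (509.5, 214.5), yaw 4.9°, stud radius 66.0 mm (expected 66). The lever measures 32° against 35° for click 2. Button is at (520.5, −185), and the scene view agrees. I'll travel high, shut the gripper and turn the tool so that its y lies along the lever.

Emit:
{"api": "send_rows", "payload": {"commands": [{"translation":[0.03,0.0925,0],"twist":[0,0,0.039]},{"translation":[0.06,0.185,0],"twist":[0,0,0.078]},{"translation":[0.09,0.2775,0],"twist":[0,0,0.117]},{"translation":[0.12,0.37,0],"twist":[0,0,0.156]},{"translation":[0.15,0.4625,0],"twist":[0,0,0.195]},{"translation":[0.18,0.555,0],"twist":[0,0,0.234]},{"translation":[0.21,0.6475,0],"twist":[0,0,0.273]},{"translation":[0.24,0.74,0],"twist":[0,0,0.312]},{"translation":[0.27,0.8325,0],"twist":[0,0,0.351]},{"translation":[0.3,0.925,0],"twist":[0,0,0.39]}], "grip": 1}}

```text
t: 1.1
ee_pos: [287.8, -476.2, 404.7]
orientation: [2.991, 0.96, 0.0]
ft_force: [0.1, 0.5, -0.3]
width: 11.1
```

Emit:
{"api": "send_rows", "payload": {"commands": [{"translation":[0.03,0.0925,0],"twist":[0,0,0.039]},{"translation":[0.06,0.185,0],"twist":[0,0,0.078]},{"translation":[0.09,0.2775,0],"twist":[0,0,0.117]},{"translation":[0.12,0.37,0],"twist":[0,0,0.156]},{"translation":[0.15,0.4625,0],"twist":[0,0,0.195]},{"translation":[0.18,0.555,0],"twist":[0,0,0.234]},{"translation":[0.21,0.6475,0],"twist":[0,0,0.273]},{"translation":[0.24,0.74,0],"twist":[0,0,0.312]},{"translation":[0.27,0.8325,0],"twist":[0,0,0.351]},{"translation":[0.3,0.925,0],"twist":[0,0,0.39]}]}}

```text
t: 2.1
ee_pos: [317.8, -383.7, 404.7]
orientation: [-2.883, -1.247, 0.0]
ft_force: [-0.1, 0.0, -0.1]
width: 0.5
```

Emit:
{"api": "send_rows", "payload": {"commands": [{"translation":[0.03,0.0925,0],"twist":[0,0,0.039]},{"translation":[0.06,0.185,0],"twist":[0,0,0.078]},{"translation":[0.09,0.2775,0],"twist":[0,0,0.117]},{"translation":[0.12,0.37,0],"twist":[0,0,0.156]},{"translation":[0.15,0.4625,0],"twist":[0,0,0.195]},{"translation":[0.18,0.555,0],"twist":[0,0,0.234]},{"translation":[0.21,0.6475,0],"twist":[0,0,0.273]},{"translation":[0.24,0.74,0],"twist":[0,0,0.312]},{"translation":[0.27,0.8325,0],"twist":[0,0,0.351]},{"translation":[0.3,0.925,0],"twist":[0,0,0.39]}]}}

```text
t: 3.1
ee_pos: [347.8, -291.2, 404.7]
orientation: [2.748, 1.522, -0.0]
ft_force: [-0.9, 0.1, 0.2]
width: 0.7
```

Emit:
{"api": "send_rows", "payload": {"commands": [{"translation":[0.03,0.0925,0],"twist":[0,0,0.039]},{"translation":[0.06,0.185,0],"twist":[0,0,0.078]},{"translation":[0.09,0.2775,0],"twist":[0,0,0.117]},{"translation":[0.12,0.37,0],"twist":[0,0,0.156]},{"translation":[0.15,0.4625,0],"twist":[0,0,0.195]},{"translation":[0.18,0.555,0],"twist":[0,0,0.234]},{"translation":[0.21,0.6475,0],"twist":[0,0,0.273]},{"translation":[0.24,0.74,0],"twist":[0,0,0.312]},{"translation":[0.27,0.8325,0],"twist":[0,0,0.351]},{"translation":[0.3,0.925,0],"twist":[0,0,0.39]}]}}

```text
t: 4.1
ee_pos: [377.8, -198.6, 404.7]
orientation: [-2.587, -1.782, -0.0]
ft_force: [0.1, -0.2, 0.8]
width: 0.6
```

Emit:
{"api": "send_rows", "payload": {"commands": [{"translation":[0.03,0.0925,0],"twist":[0,0,0.039]},{"translation":[0.06,0.185,0],"twist":[0,0,0.078]},{"translation":[0.09,0.2775,0],"twist":[0,0,0.117]},{"translation":[0.12,0.37,0],"twist":[0,0,0.156]},{"translation":[0.15,0.4625,0],"twist":[0,0,0.195]},{"translation":[0.18,0.555,0],"twist":[0,0,0.234]},{"translation":[0.21,0.6475,0],"twist":[0,0,0.273]},{"translation":[0.24,0.74,0],"twist":[0,0,0.312]},{"translation":[0.27,0.8325,0],"twist":[0,0,0.351]},{"translation":[0.3,0.925,0],"twist":[0,0,0.39]}]}}

```text
t: 5.1
ee_pos: [407.8, -106.2, 404.7]
orientation: [2.401, 2.026, 0.0]
ft_force: [0.6, -0.9, 0.3]
width: 0.1
```

Emit:
{"api": "send_rows", "payload": {"commands": [{"translation":[0.03,0.0925,0],"twist":[0,0,0.039]},{"translation":[0.06,0.185,0],"twist":[0,0,0.078]},{"translation":[0.09,0.2775,0],"twist":[0,0,0.117]},{"translation":[0.12,0.37,0],"twist":[0,0,0.156]},{"translation":[0.15,0.4625,0],"twist":[0,0,0.195]},{"translation":[0.18,0.555,0],"twist":[0,0,0.234]},{"translation":[0.21,0.6475,0],"twist":[0,0,0.273]},{"translation":[0.24,0.74,0],"twist":[0,0,0.312]},{"translation":[0.27,0.8325,0],"twist":[0,0,0.351]},{"translation":[0.3,0.925,0],"twist":[0,0,0.39]}]}}

```text
t: 6.1
ee_pos: [437.8, -13.6, 404.7]
orientation: [-2.193, -2.25, 0.0]
ft_force: [-0.4, -0.5, -0.1]
width: 0.4
```

Emit:
{"api": "send_rows", "payload": {"commands": [{"translation":[0.03,0.0925,0],"twist":[0,0,0.039]},{"translation":[0.06,0.185,0],"twist":[0,0,0.078]},{"translation":[0.09,0.2775,0],"twist":[0,0,0.117]},{"translation":[0.12,0.37,0],"twist":[0,0,0.156]},{"translation":[0.15,0.4625,0],"twist":[0,0,0.195]},{"translation":[0.18,0.555,0],"twist":[0,0,0.234]},{"translation":[0.21,0.6475,0],"twist":[0,0,0.273]},{"translation":[0.24,0.74,0],"twist":[0,0,0.312]},{"translation":[0.27,0.8325,0],"twist":[0,0,0.351]},{"translation":[0.3,0.925,0],"twist":[0,0,0.39]}]}}

```text
t: 7.1
ee_pos: [467.8, 78.9, 404.7]
orientation: [1.963, 2.453, -0.0]
ft_force: [-1.1, -0.1, 0.1]
width: 0.2
```

Emit:
{"api": "send_rows", "payload": {"commands": [{"translation":[0.03,0.0925,0],"twist":[0,0,0.039]},{"translation":[0.06,0.185,0],"twist":[0,0,0.078]},{"translation":[0.09,0.2775,0],"twist":[0,0,0.117]},{"translation":[0.12,0.37,0],"twist":[0,0,0.156]},{"translation":[0.15,0.4625,0],"twist":[0,0,0.195]},{"translation":[0.18,0.555,0],"twist":[0,0,0.234]},{"translation":[0.21,0.6475,0],"twist":[0,0,0.273]},{"translation":[0.24,0.74,0],"twist":[0,0,0.312]},{"translation":[0.27,0.8325,0],"twist":[0,0,0.351]},{"translation":[0.3,0.925,0],"twist":[0,0,0.39]}]}}

```text
t: 8.1
ee_pos: [497.8, 171.4, 404.7]
orientation: [-1.715, -2.632, 0.0]
ft_force: [0.8, 0.4, 0.7]
width: 0.2
```

Emit:
{"api": "send_rows", "payload": {"commands": [{"translation":[0.03,0.0925,0],"twist":[0,0,0.039]},{"translation":[0.06,0.185,0],"twist":[0,0,0.078]},{"translation":[0.09,0.2775,0],"twist":[0,0,0.117]},{"translation":[0.12,0.37,0],"twist":[0,0,0.156]},{"translation":[0.15,0.4625,0],"twist":[0,0,0.195]},{"translation":[0.18,0.555,0],"twist":[0,0,0.234]},{"translation":[0.21,0.6475,0],"twist":[0,0,0.273]},{"translation":[0.24,0.74,0],"twist":[0,0,0.312]},{"translation":[0.27,0.8325,0],"twist":[0,0,0.351]},{"translation":[0.3,0.925,0],"twist":[0,0,0.39]}]}}

```text
t: 9.1
ee_pos: [527.9, 263.9, 404.7]
orientation: [1.451, 2.786, -0.0]
ft_force: [0.3, -0.9, -0.2]
width: 0.3
```

Emit:
{"api": "send_rows", "payload": {"commands": [{"translation":[0,0,-0.09]},{"translation":[0,0,-0.18]},{"translation":[0,0,-0.27]},{"translation":[0,0,-0.36]},{"translation":[0,0,-0.45]},{"translation":[0,0,-0.54]},{"translation":[0,0,-0.63]},{"translation":[0,0,-0.72]},{"translation":[0,0,-0.81]},{"translation":[0,0,-0.9]}]}}

```text
validation failed for argument at $.co...
```

```bash
python3 - <<'E'
from h import *
d=grab('wrist','w1'); o=ctrl.get_obs(); print(o['ee_pos'],o['orientation'],o['qpos'])
ax=np.array([509.5,214.5]); a=np.radians(94.94-60)
print('hub',proj(d,[*ax,82]),'tip',proj(d,[*(ax+58*np.array([np.cos(a),np.sin(a)])),80]))
for k in range(7):
    b=np.radians(94.94-30*k); print(k,proj(d,[*(ax+66*np.array([np.cos(b),np.sin(b)])),55]).round())
p=o['ee_pos']; print('fingertip',proj(d,[p[0],p[1],p[2]-182]))
E
```

```text
[528.25048928 264.86110301 404.75887277] [1.44911030e+00 2.78712559e+00 1.71129464e-03] [ 4.44524706e-01  3.73200807e-01  1.70754734e+00  5.18061103e-04
  1.05982051e+00 -1.67596303e-01]
hub [267.90591339 257.37006909] tip [333.42161079 256.72744952]
0 [306. 189.]
1 [332. 215.]
2 [341. 249.]
3 [331. 281.]
4 [306. 304.]
5 [274. 312.]
6 [240. 304.]
fingertip [319.62228933 287.92124468]
```

View pics/w1.png

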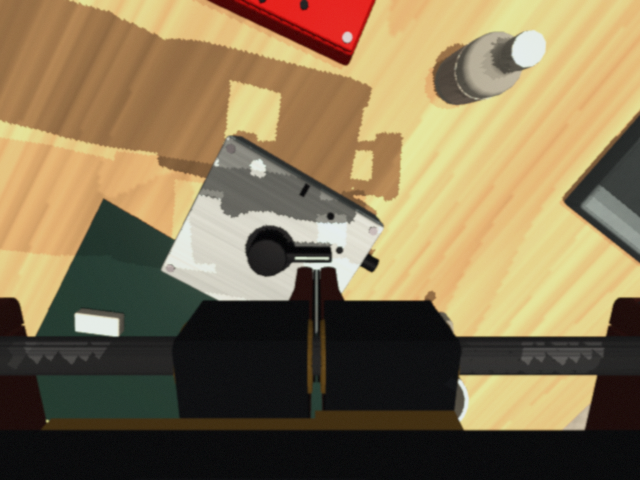

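Wrist view: bar at (305,190), studs at (330,216) and (340,250), hub (268,250). The projected values agree within about 2 px (8 px at the hub). The lever points at click 2, and the shut finger is on its off side. I'll descend and compute the arc.

Emit:
{"api": "send_rows", "payload": {"commands": [{"translation":[0,0,-0.08],"twist":[0,0,0]},{"translation":[0,0,-0.16],"twist":[0,0,0]},{"translation":[0,0,-0.24],"twist":[0,0,0]},{"translation":[0,0,-0.32],"twist":[0,0,0]},{"translation":[0,0,-0.4],"twist":[0,0,0]},{"translation":[0,0,-0.48],"twist":[0,0,0]},{"translation":[0,0,-0.56],"twist":[0,0,0]},{"translation":[0,0,-0.64],"twist":[0,0,0]},{"translation":[0,0,-0.72],"twist":[0,0,0]},{"translation":[0,0,-0.8],"twist":[0,0,0]}]}}

```text
t: 10.15
ee_pos: [527.6, 263.1, 324.0]
orientation: [1.453, 2.785, 0.0]
ft_force: [0.3, -0.1, -0.5]
width: 0.4
```

Emit:
{"api": "send_rows", "payload": {"commands": [{"translation":[0,0,-0.1],"twist":[0,0,0]},{"translation":[0,0,-0.2],"twist":[0,0,0]},{"translation":[0,0,-0.3],"twist":[0,0,0]},{"translation":[0,0,-0.4],"twist":[0,0,0]},{"translation":[0,0,-0.5],"twist":[0,0,0]},{"translation":[0,0,-0.6],"twist":[0,0,0]},{"translation":[0,0,-0.7],"twist":[0,0,0]},{"translation":[0,0,-0.75],"twist":[0,0,0]},{"translation":[0,0,-0.8],"twist":[0,0,0]},{"translation":[0,0,-0.8],"twist":[0,0,0]}]}}

```text
t: 11.15
ee_pos: [527.5, 263.0, 244.1]
orientation: [-1.453, -2.785, 0.001]
ft_force: [-0.6, 0.2, -0.1]
width: 0.3
```

```bash
python3 - <<'E'
from h import *
o=ctrl.get_obs(); print(o['ee_pos'],o['ft_force'],o['orientation'])
def P(a): c,s=np.cos(a),np.sin(a); return np.array([509.5,214.5])+[42.7*c-15.9*s,42.7*s+15.9*c]
f=np.radians(35); print('contact start',P(f), (P(f)-[527.6,263.1]))
for c in range(3):
    b=f-np.radians(20*c)
    print(c,[list(((P(b-np.radians(2*k))-P(b))/100).round(3)) for k in range(1,11)])
E
```

```text
[527.45241244 262.99888057 244.08410689] [-0.59442696  0.15915862 -0.13725708] [-1.45299340e+00 -2.78481430e+00  1.05429064e-03]
contact start [535.35792695 252.01623134] [  7.75792695 -11.08376866]
0 [[np.float64(0.013), np.float64(-0.009)], [np.float64(0.026), np.float64(-0.019)], [np.float64(0.038), np.float64(-0.029)], [np.float64(0.05), np.float64(-0.04)], [np.float64(0.061), np.float64(-0.051)], [np.float64(0.072), np.float64(-0.062)], [np.float64(0.083), np.float64(-0.074)], [np.float64(0.093), np.float64(-0.086)], [np.float64(0.103), np.float64(-0.098)], [np.float64(0.113), np.float64(-0.111)]]
1 [[np.float64(0.009), np.float64(-0.013)], [np.float64(0.018), np.float64(-0.027)], [np.float64(0.026), np.float64(-0.04)], [np.float64(0.033), np.float64(-0.054)], [np.float64(0.04), np.float64(-0.068)], [np.float64(0.047), np.float64(-0.083)], [np.float64(0.053), np.float64(-0.098)], [np.float64(0.058), np.float64(-0.113)], [np.float64(0.063), np.float64(-0.128)], [np.float64(0.068), np.float64(-0.143)]]
2 [[np.float64(0.004), np.float64(-0.015)], [np.float64(0.007), np.float64(-0.031)], [np.float64(0.01), np.float64(-0.047)], [np.float64(0.013), np.float64(-0.062)], [np.float64(0.014), np.float64(-0.078)], [np.float64(0.016), np.float64(-0.094)], [np.float64(0.016), np.float64(-0.11)], [np.float64(0.016), np.float64(-0.126)], [np.float64(0.016), np.float64(-0.142)], [np.float64(0.015), np.float64(-0.158)]]
```

Emit:
{"api": "send_rows", "payload": {"commands": [{"translation":[0.01,-0.014,0],"twist":[0,0,0]},{"translation":[0.02,-0.028,0],"twist":[0,0,0]},{"translation":[0.03,-0.042,0],"twist":[0,0,0]},{"translation":[0.04,-0.056,0],"twist":[0,0,0]},{"translation":[0.05,-0.07,0],"twist":[0,0,0]},{"translation":[0.06,-0.084,0],"twist":[0,0,0]},{"translation":[0.065,-0.093,0],"twist":[0,0,0]},{"translation":[0.07,-0.1,0],"twist":[0,0,0]},{"translation":[0.078,-0.111,0],"twist":[0,0,0]},{"translation":[0.078,-0.111,0],"twist":[0,0,0]}]}}

```text
t: 12.15
ee_pos: [535.5, 251.9, 244.7]
orientation: [-1.453, -2.785, 0.0]
ft_force: [0.7, 0.2, -0.5]
width: 0.5
```

Emit:
{"api": "send_rows", "payload": {"commands": [{"translation":[0.013,-0.009,0],"twist":[0,0,-0.07]},{"translation":[0.026,-0.019,0],"twist":[0,0,-0.14]},{"translation":[0.038,-0.029,0],"twist":[0,0,-0.21]},{"translation":[0.05,-0.04,0],"twist":[0,0,-0.28]},{"translation":[0.061,-0.051,0],"twist":[0,0,-0.35]},{"translation":[0.072,-0.062,0],"twist":[0,0,-0.42]},{"translation":[0.083,-0.074,0],"twist":[0,0,-0.49]},{"translation":[0.093,-0.086,0],"twist":[0,0,-0.56]},{"translation":[0.103,-0.098,0],"twist":[0,0,-0.63]},{"translation":[0.113,-0.111,0],"twist":[0,0,-0.7]}]}}

```text
t: 13.15
ee_pos: [546.7, 240.9, 244.7]
orientation: [1.918, 2.488, 0.0]
ft_force: [0.4, 0.0, 0.4]
width: 0.4
```

Emit:
{"api": "send_rows", "payload": {"commands": [{"translation":[0.009,-0.013,0],"twist":[0,0,-0.07]},{"translation":[0.018,-0.027,0],"twist":[0,0,-0.14]},{"translation":[0.026,-0.04,0],"twist":[0,0,-0.21]},{"translation":[0.033,-0.054,0],"twist":[0,0,-0.28]},{"translation":[0.04,-0.068,0],"twist":[0,0,-0.35]},{"translation":[0.047,-0.083,0],"twist":[0,0,-0.42]},{"translation":[0.053,-0.098,0],"twist":[0,0,-0.49]},{"translation":[0.058,-0.113,0],"twist":[0,0,-0.56]},{"translation":[0.063,-0.128,0],"twist":[0,0,-0.63]},{"translation":[0.068,-0.143,0],"twist":[0,0,-0.7]}]}}

```text
t: 14.15
ee_pos: [553.6, 226.9, 244.7]
orientation: [-2.322, -2.116, -0.001]
ft_force: [0.4, 2.3, -1.1]
width: 0.4
```

Emit:
{"api": "send_rows", "payload": {"commands": [{"translation":[0.004,-0.015,0],"twist":[0,0,-0.07]},{"translation":[0.007,-0.031,0],"twist":[0,0,-0.14]},{"translation":[0.01,-0.047,0],"twist":[0,0,-0.21]},{"translation":[0.013,-0.062,0],"twist":[0,0,-0.28]},{"translation":[0.014,-0.078,0],"twist":[0,0,-0.35]},{"translation":[0.016,-0.094,0],"twist":[0,0,-0.42]},{"translation":[0.016,-0.11,0],"twist":[0,0,-0.49]},{"translation":[0.016,-0.126,0],"twist":[0,0,-0.56]},{"translation":[0.016,-0.142,0],"twist":[0,0,-0.63]},{"translation":[0.016,-0.142,0],"twist":[0,0,-0.63]}]}}

```text
t: 15.15
ee_pos: [555.1, 212.3, 244.7]
orientation: [-2.624, -1.727, 0.0]
ft_force: [-0.5, 0.1, -0.8]
width: 0.8
```

Emit:
{"api": "send_rows", "payload": {"commands": [{"translation":[0.02,0.05,0],"twist":[0,0,0]},{"translation":[0.04,0.09,0],"twist":[0,0,0]},{"translation":[0.06,0.14,0],"twist":[0,0,0]},{"translation":[0.08,0.18,0],"twist":[0,0,0]},{"translation":[0.08,0.18,0],"twist":[0,0,0]},{"translation":[0.08,0.18,0.2],"twist":[0,0,0]},{"translation":[0.08,0.18,0.4],"twist":[0,0,0]},{"translation":[0.08,0.18,0.6],"twist":[0,0,0]},{"translation":[0.08,0.18,0.8],"twist":[0,0,0]},{"translation":[0.08,0.18,1.0],"twist":[0,0,0]}]}}

```text
t: 16.15
ee_pos: [562.9, 230.3, 345.4]
orientation: [-2.624, -1.728, 0.0]
ft_force: [-0.6, 0.9, 0.3]
width: 0.5
```

Emit:
{"api": "send_rows", "payload": {"commands": [{"translation":[0,-0.1,0],"twist":[0,0,0]},{"translation":[0,-0.2,0],"twist":[0,0,0]},{"translation":[0,-0.3,0],"twist":[0,0,0]},{"translation":[0,-0.4,0],"twist":[0,0,0]},{"translation":[0,-0.5,0],"twist":[0,0,0]},{"translation":[0,-0.6,0],"twist":[0,0,0]},{"translation":[0,-0.7,0],"twist":[0,0,0]},{"translation":[0,-0.8,0],"twist":[0,0,0]},{"translation":[0,-0.9,0],"twist":[0,0,0]},{"translation":[0,-1.0,0],"twist":[0,0,0]}]}}

```text
t: 17.15
ee_pos: [563.1, 129.5, 344.7]
orientation: [2.624, 1.728, 0.0]
ft_force: [-0.1, -0.2, 0.2]
width: 0.4
```

Emit:
{"api": "send_rows", "payload": {"commands": [{"translation":[0,-0.1,0],"twist":[0,0,0]},{"translation":[0,-0.2,0],"twist":[0,0,0]},{"translation":[0,-0.3,0],"twist":[0,0,0]},{"translation":[0,-0.4,0],"twist":[0,0,0]},{"translation":[0,-0.5,0],"twist":[0,0,0]},{"translation":[0,-0.6,0],"twist":[0,0,0]},{"translation":[0,-0.7,0],"twist":[0,0,0]},{"translation":[0,-0.8,0],"twist":[0,0,0]},{"translation":[0,-0.9,0],"twist":[0,0,0]},{"translation":[0,-1.0,0],"twist":[0,0,0]}]}}

```text
t: 18.15
ee_pos: [563.1, 29.5, 344.7]
orientation: [2.624, 1.728, 0.0]
ft_force: [-0.0, -1.3, 0.6]
width: 0.7
```

Emit:
{"api": "send_rows", "payload": {"commands": [{"translation":[0,-0.1,0],"twist":[0,0,0]},{"translation":[0,-0.2,0],"twist":[0,0,0]},{"translation":[0,-0.3,0],"twist":[0,0,0]},{"translation":[0,-0.4,0],"twist":[0,0,0]},{"translation":[0,-0.5,0],"twist":[0,0,0]},{"translation":[0,-0.6,0],"twist":[0,0,0]},{"translation":[0,-0.7,0],"twist":[0,0,0]},{"translation":[0,-0.8,0],"twist":[0,0,0]},{"translation":[0,-0.9,0],"twist":[0,0,0]},{"translation":[0,-1.0,0],"twist":[0,0,0]}]}}

```text
t: 19.15
ee_pos: [563.1, -70.5, 344.7]
orientation: [-2.624, -1.728, 0.0]
ft_force: [-0.1, 0.3, 0.1]
width: 0.3
```

```bash
python3 - <<'E'
from h import *
o=ctrl.get_obs(); print(o['ee_pos'],o['ft_force'])
d=grab('top','top1'); im=d['img'][:,:,::-1]
s=grab('scene','scene1')['img'][:,:,::-1]
a=cv2.resize(im[175:275,180:280],None,fx=4,fy=4,interpolation=cv2.INTER_CUBIC)
b=cv2.resize(s[210:310,360:460],None,fx=4,fy=4,interpolation=cv2.INTER_CUBIC)
cv2.imwrite('pics/crop1.png',np.hstack([a,b]))
ax=np.array([509.5,214.5])
for k in (3,4,5):
    b=np.radians(94.94-30*k); print(k,((proj(d,[*(ax+58*np.array([np.cos(b),np.sin(b)])),80])-[180,175])*4).round())
E
```

```text
[563.09066512 -70.48558017 344.66173475] [-0.13579267  0.3213655   0.05378094]
3 [174.  86.]
4 [227.  96.]
5 [267. 132.]
```

View pics/crop1.png

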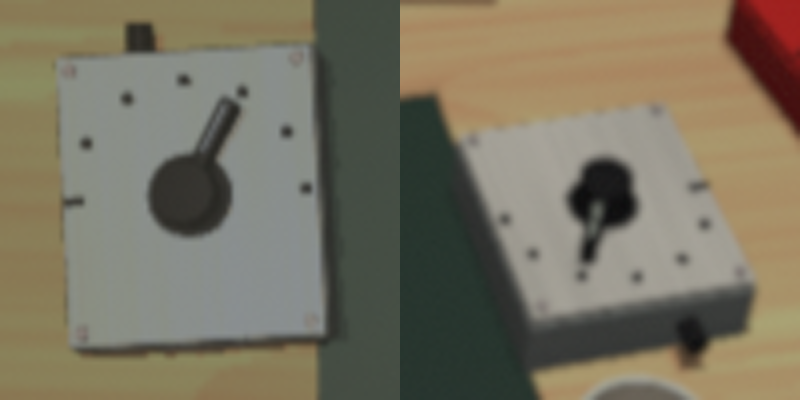

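The lever tip at crop (232,100) lies just inside stud 4 (predicted 227,96). Studs 1–3, 5 and 6 and the bar are free in both views, so it is in click four. The finger is clear. Now the button.

Emit:
{"api": "send_rows", "payload": {"commands": [{"translation":[-0.04,-0.1,0],"twist":[0,0,0]},{"translation":[-0.08,-0.2,0],"twist":[0,0,0]},{"translation":[-0.12,-0.3,0],"twist":[0,0,0]},{"translation":[-0.16,-0.4,0],"twist":[0,0,0]},{"translation":[-0.2,-0.5,0],"twist":[0,0,0]},{"translation":[-0.24,-0.6,0],"twist":[0,0,0]},{"translation":[-0.28,-0.7,0],"twist":[0,0,0]},{"translation":[-0.32,-0.8,0],"twist":[0,0,0]},{"translation":[-0.36,-0.9,0],"twist":[0,0,0]},{"translation":[-0.4,-1.0,0],"twist":[0,0,0]}]}}

```text
t: 20.25
ee_pos: [522.8, -170.5, 344.7]
orientation: [2.624, 1.728, 0.0]
ft_force: [-0.1, -0.1, 0.1]
width: 0.6
```

Emit:
{"api": "send_rows", "payload": {"commands": [{"translation":[-0.026,-0.145,0],"twist":[0,0,0]},{"translation":[-0.026,-0.145,-0.1],"twist":[0,0,0]},{"translation":[-0.026,-0.145,-0.2],"twist":[0,0,0]},{"translation":[-0.026,-0.145,-0.3],"twist":[0,0,0]},{"translation":[-0.026,-0.145,-0.4],"twist":[0,0,0]},{"translation":[-0.026,-0.145,-0.5],"twist":[0,0,0]},{"translation":[-0.026,-0.145,-0.6],"twist":[0,0,0]},{"translation":[-0.026,-0.145,-0.7],"twist":[0,0,0]},{"translation":[-0.026,-0.145,-0.8],"twist":[0,0,0]},{"translation":[-0.026,-0.145,-0.8],"twist":[0,0,0]}]}}

```text
t: 21.25
ee_pos: [520.0, -183.9, 263.1]
orientation: [-2.622, -1.727, 0.002]
ft_force: [-0.5, 0.3, -0.4]
width: 0.5
```

```bash
python3 - <<'E'
from h import *
o=ctrl.get_obs(); print(o['ee_pos'],o['ft_force'])
d=grab('scene','scene2'); s=d['img'][:,:,::-1]; print(((proj(d,[520.5,-185,68])-[205,220])*6).round())
cv2.imwrite('pics/crop2.png',cv2.resize(s[220:320,205:305],None,fx=6,fy=6,interpolation=cv2.INTER_CUBIC))
E
```

```text
[ 520.02664871 -183.90979066  263.13938206] [-0.53965245  0.26467453 -0.3637694 ]
[305. 336.]
```

View pics/crop2.png

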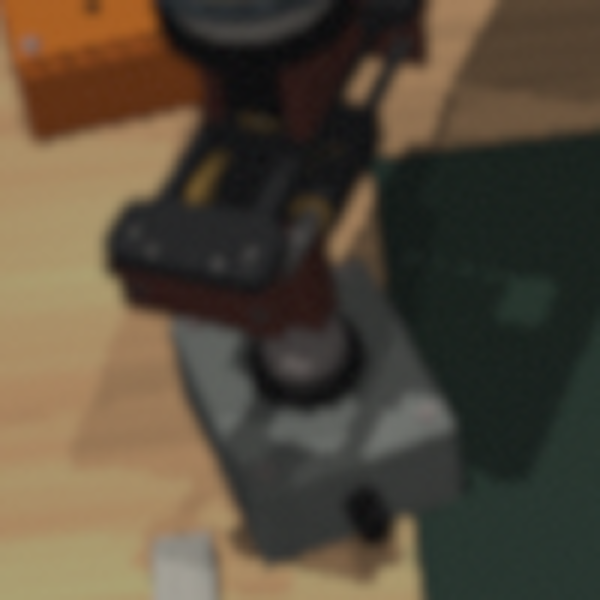

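The shut fingertips at crop (300,330) stand right above the button and inside its collar. Pressing.

Emit:
{"api": "send_rows", "payload": {"commands": [{"translation":[0,0,-0.05],"twist":[0,0,0]},{"translation":[0,0,-0.1],"twist":[0,0,0]},{"translation":[0,0,-0.13],"twist":[0,0,0]},{"translation":[0,0,-0.15],"twist":[0,0,0]},{"translation":[0,0,-0.17],"twist":[0,0,0]},{"translation":[0,0,-0.18],"twist":[0,0,0]},{"translation":[0,0,-0.19],"twist":[0,0,0]},{"translation":[0,0,-0.2],"twist":[0,0,0]},{"translation":[0,0,-0.21],"twist":[0,0,0]},{"translation":[0,0,-0.21],"twist":[0,0,0]}]}}

```text
t: 22.3
ee_pos: [520.8, -184.2, 247.6]
orientation: [2.623, 1.727, 0.001]
ft_force: [-12.4, 4.7, 43.5]
width: 0.3
```

```bash
python3 - <<'E'
from h import *
o=ctrl.get_obs(); print(ctrl.tcp_to_tips,o['ee_pos'],o['ft_force'],o['moment'],o['qpos'])
d=grab('scene','scene3'); s=d['img'][:,:,::-1]
a=s[250:300,230:280]; b=cv2.imread('pics/scene0.png')[250:300,230:280]
cv2.imwrite('pics/crop3.png',cv2.resize(np.hstack([b,a]),None,fx=8,fy=8,interpolation=cv2.INTER_CUBIC))
E
```

```text
182.0 [ 520.82449789 -184.24018157  247.6136423 ] [-12.39542521   4.6757561   43.49141624] [0.76305869 2.04551312 0.00232679] [-3.61543942e-01  5.48758643e-01  1.88018622e+00 -4.77811849e-05
  7.11185560e-01  4.44458165e-02]
```

View pics/crop3.png

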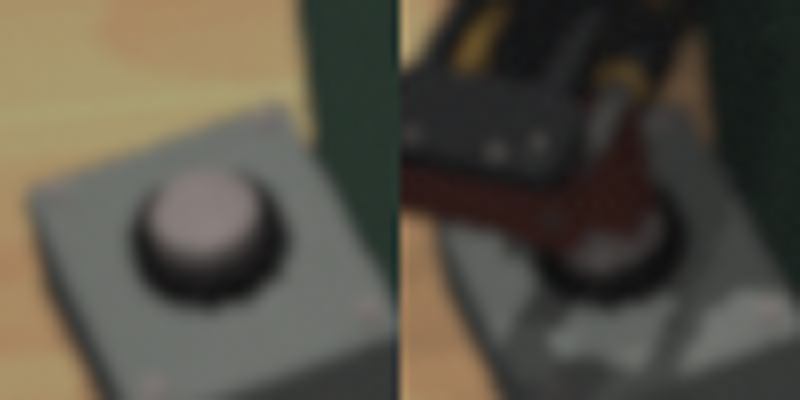

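The finger sits on the button, inside the collar. 43 N is well above the 5 N spring, so it is on a stop, though about 3.6 mm higher than reckoned. The shut fingers probably reach a little further. I'll release in steps and read the spring force to verify the 6 mm travel.

Emit:
{"api": "send_rows", "payload": {"commands": [{"translation":[0,0,0.01],"twist":[0,0,0]},{"translation":[0,0,0.02],"twist":[0,0,0]},{"translation":[0,0,0.03],"twist":[0,0,0]},{"translation":[0,0,0.04],"twist":[0,0,0]},{"translation":[0,0,0.05],"twist":[0,0,0]},{"translation":[0,0,0.05],"twist":[0,0,0]},{"translation":[0,0,0.05],"twist":[0,0,0]},{"translation":[0,0,0.05],"twist":[0,0,0]},{"translation":[0,0,0.05],"twist":[0,0,0]},{"translation":[0,0,0.05],"twist":[0,0,0]}]}}

```text
t: 23.35
ee_pos: [520.7, -184.2, 248.7]
orientation: [2.623, 1.728, 0.001]
ft_force: [0.4, 0.6, 3.7]
width: 0.6
```

Emit:
{"api": "send_rows", "payload": {"commands": [{"translation":[0,0,0.01],"twist":[0,0,0]},{"translation":[0,0,0.02],"twist":[0,0,0]},{"translation":[0,0,0.03],"twist":[0,0,0]},{"translation":[0,0,0.03],"twist":[0,0,0]},{"translation":[0,0,0.03],"twist":[0,0,0]},{"translation":[0,0,0.03],"twist":[0,0,0]},{"translation":[0,0,0.03],"twist":[0,0,0]},{"translation":[0,0,0.03],"twist":[0,0,0]},{"translation":[0,0,0.03],"twist":[0,0,0]},{"translation":[0,0,0.03],"twist":[0,0,0]}]}}

```text
t: 24.35
ee_pos: [520.5, -184.1, 251.7]
orientation: [2.624, 1.728, 0.0]
ft_force: [1.9, -0.1, 3.7]
width: 0.2
```

At 4 mm above the stop the button still pushes back with 3.7 N, so the button is sprung and it was pressed against its stop. Withdrawing.

Emit:
{"api": "send_rows", "payload": {"commands": [{"translation":[0,0,0.03],"twist":[0,0,0]},{"translation":[0,0,0.08],"twist":[0,0,0]},{"translation":[0,0,0.2],"twist":[0,0,0]},{"translation":[0,0,0.32],"twist":[0,0,0]},{"translation":[0,0,0.44],"twist":[0,0,0]},{"translation":[0,0,0.56],"twist":[0,0,0]},{"translation":[0,0,0.68],"twist":[0,0,0]},{"translation":[0,0,0.8],"twist":[0,0,0]},{"translation":[0,0,0.9],"twist":[0,0,0]},{"translation":[0,0,1.0],"twist":[0,0,0]}]}}

```text
t: 25.35
ee_pos: [520.5, -184.1, 352.6]
orientation: [2.624, 1.728, 0.0]
ft_force: [-0.2, -0.3, -0.4]
width: 0.7
```

Emit:
{"api": "send_rows", "payload": {"commands": [{"translation":[-0.1,-0.1,0],"twist":[0,0,0]},{"translation":[-0.2,-0.2,0],"twist":[0,0,0]},{"translation":[-0.3,-0.3,0],"twist":[0,0,0]},{"translation":[-0.4,-0.4,0],"twist":[0,0,0]},{"translation":[-0.5,-0.5,0],"twist":[0,0,0]},{"translation":[-0.6,-0.6,0],"twist":[0,0,0]},{"translation":[-0.7,-0.7,0],"twist":[0,0,0]},{"translation":[-0.8,-0.8,0],"twist":[0,0,0]},{"translation":[-0.9,-0.9,0],"twist":[0,0,0]},{"translation":[-0.9,-0.9,0],"twist":[0,0,0]}]}}

```text
t: 26.35
ee_pos: [429.4, -275.2, 351.7]
orientation: [-2.625, -1.726, 0.0]
ft_force: [-0.2, -0.0, 0.9]
width: 0.7
```

```bash
python3 - <<'E'
from h import *
o=ctrl.get_obs(); print(o['t'],o['ee_pos'],o['ft_force'])
t=grab('top','top9'); s=grab('scene','scene9')['img'][:,:,::-1]
a=cv2.resize(t['img'][110:310,180:440,::-1],(780,600))
e=cv2.resize(s[250:300,230:280],(180,180),interpolation=cv2.INTER_CUBIC); a[420:,600:]=e
cv2.imwrite('pics/crop9.png',a)
E
```

```text
26.35 [ 429.36907228 -275.21231068  351.66200306] [-1.92566988e-01 -5.58440497e-04  9.32875960e-01]
```

View pics/crop9.png

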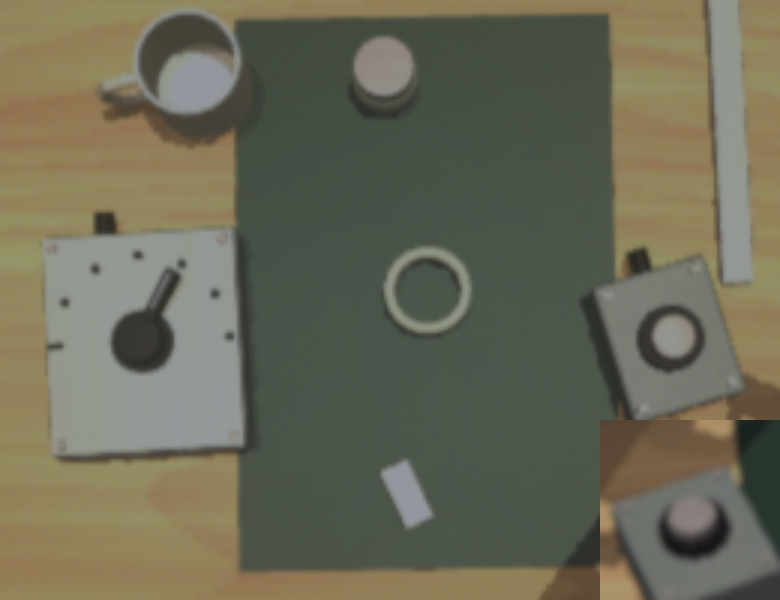

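The lever tip at (172,272) lies at stud 4 (181,264). The button at (675,337) is back up, and the things in this view (mug, jar, tape, eraser, rule) look unmoved. Handing in.

```bash
python3 -c "
from workcell import ctrl
print(ctrl.close_job())"
```

```text
the job is handed in; nothing more can be done
None
```

The speed selector now rests in the fourth click, and I pressed the start button once after that and let it come back up. The job was handed in with the robot's clock at about 26 s of the 61 s allowed.

- **Selector:** The lever stood at the second click. I pushed it from the off side with the shut fingertips along an arc and backed the finger away. I checked it before pressing start. In the top and scene views the lever pointed at stud 4, with the off bar and the other five studs uncovered.
- **Start button:** I pressed until it reached a stop, with 43 N of wrist force. On the way up it still pushed back with about 3.7 N when 4 mm above that stop. The last pictures show the button up and the arm clear of everything.
- **Bystanders:** The mug, jar, tape, eraser and rule look unmoved in the last top view. The glue bottle and the offcut lay outside that crop; the arm did not touch them.

**What disagreed:** The stop came about 3.6 mm higher than I calculated from the 182 mm tip length. The shut fingers probably reach a little further. Because of this the press was harder than intended: 43 N for a moment, with the fingertips only. That is under the 120 N wrist limit, and the gripper's body touched nothing.

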